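# Photograph polished mounts beside a scale bar

### The arm

A 6-joint arm with a two-finger parallel gripper is mounted at the origin on the work surface. World frame = base frame: x ahead of the robot, y to its left, z up, the work surface at z = 0. Lengths are in mm, angles in rad, forces in N, time in s.
With the tool pointing down it reaches from about 300 to 875 mm from the base axis. Payload 4.2 kg.
Tool frame: the origin (TCP) lies at the centre of the arm's flange, where the gripper is bolted on; the fingertips stand 173 mm ahead of it and the grasp point (between the pads) lies 155 mm ahead of it; z points along the fingers, y is the line along which they close (so a half turn about z gives the same grasp; the last joint's range is limited). The gripper opens to 85 mm and grips with 20 to 120 N. Pads are 22 mm wide; open, the fingers measure 114 mm over their backs; the gripper's body (76 mm by 85 mm) begins 54 mm behind the grasp point. The pads swing forward as they close: fully open they stand 13 mm farther back than shut.
Start: joints at [1.174, 0.32, 1.565, -0, 1.257, -0.02], TCP at [211.566, 534.661, 404.738] pointing down, gripper open.
Joint ranges: [-3.11, 3.11], [-0.84, 2.01], [0.21, 2.61], [-1.34, 4.49], [0.05, 2.63], [-2.56, 2.56]. Speed limits (rad/s): [2.57, 2.57, 3.14, 3.14, 3.14, 3.14].

### API

Orientations are given as a rotation vector (axis times angle).
In Python, from bench import arm, eyes gives the robot as it stands. The module is installed in compiled form; this text tells all that it offers.
- The arm moves only by the shell command python3 -m pendant 'ROWS' [OPENING] [FORCE]. ROWS is JSON, a list of rows, each a list of 2 entries, a list of its own where there are three numbers: the shift along the tool's x, y, z normalised to -1 to 1, where 1 is 0.75 m, then the turn about the tool's z normalised to -1 to 1, where 1 is pi/2 rad. A call has 1 to 10 rows; each row is the pose to reach, as a shift and turn from the pose commanded when the call began, along the tool's axes at that moment; what a row does not reach only later rows make up. A row lasts 1/12 s, in which the tool goes at most 41.7 mm and 7.16 degrees, less where a joint would pass 70% of its speed; a pose out of reach is approached as far as the arm can. A call with a number of a shift or a turn outside -1 to 1 is refused whole. A call with a gripper value outside its range is refused whole. OPENING is the opening, from 0 (shut) to 1 (fully open), set as the call begins (- or left out, the last holds). The fingers move at their own pace and stop on an object; FORCE is the grip in N (left out, the last holds). Time passes only in rows, so rows that repeat a pose let the fingers close. It gives the time, the measured TCP pose, the force, the opening and the grip force at its end, in the units of the state.
- arm.read_state(): the state, without advancing time (a new reading comes with each control period).
- eyes.get_image(name): name is "scene" or "side" or "wrist"; returns (picture, depth): 480x640x3 uint8, red, green, blue; 480x640 float32, mm along the optical axis (not along the pixel's ray), 0 where there is no reading.
- eyes.calibration(name): a dict with "fx", "fy", "cx", "cy" (pixels), "view" (4x4, takes a point from world to camera coordinates); the wrist camera has in their place "mount" (4x4, takes a point from camera to tool coordinates, whose origin is the TCP and whose axes are the flange's). Camera axes: x right, y down, z forward; pixel columns grow to the right and rows downward; lengths in mm; the calibration is good to about 2 mm. A picture is of the moment at which its call begins: read the wrist's pose just before it. calibration takes no time and is no camera call.
- arm.sign_off(): hands the job in; it is judged then, once.
The state is a dict: "clock": time; "joint_positions": joint angles; "dq": joint speeds; "tau": joint torques, N m; "ee_pos": TCP position; "ee_rot": TCP orientation; "force": force on the tool from outside, world axes, zero at the start; "moment": the same for the moment, N m; "finger_gap": finger opening in mm; "grip_force": force on a finger pad.
Only numpy, scipy, OpenCV 4.12 (cv2) and the standard library are available. Lean on these libraries where they do the work, as an engineer would, in place of code of your own. Each camera call takes 0.05 s, during which the arm holds its last target. There are 200 camera calls.

### The job

Photograph the mounts: stand every mount from the tray in one row on the photo plate, polished face up, along the graduated near edge of the scale bar (the side towards the robot), about 1 cm off it, clear of one another and none reaching past the bar's ends; then slide both lamp faders up to their strips of tape and leave them there for three seconds while the camera takes its picture. After that slide both faders fully back to off, and only then put all the mounts back in the tray, flat and polished face up. Leave the other things on the desk where they are.

Things in the scene. Friction and masses are not known exactly. Their poses are not given: they have to be found in the camera images.
- mount1: one of three identical resin-mounted metal specimens (two or three are present at a start): a black disc 40 mm in diameter and 20 mm tall, 40 to 85 g, with a bright steel section in its polished upper face. Origin: centre of the underside; z points out of the polished face.
- mount2: one of three identical resin-mounted metal specimens (two or three are present at a start): a black disc 40 mm in diameter and 20 mm tall, 40 to 85 g, with a bright steel section in its polished upper face. Origin: centre of the underside; z points out of the polished face.
- mount3: one of three identical resin-mounted metal specimens (two or three are present at a start): a black disc 40 mm in diameter and 20 mm tall, 40 to 85 g, with a bright steel section in its polished upper face. Origin: centre of the underside; z points out of the polished face.
- tray: shallow aluminium tray, 240 mm (its x) by 170 mm (its y), fixed to the desk, rim 11 mm high, walls and floor 3 mm thick. Origin: centre of the underside. The mounts start in it, in one line along its x. It stands on the left or the right of the photo plate, the control on the other side.
- plate: grey photo plate, 190 mm (x) by 240 mm (y), 16 mm thick, fixed; origin: centre of its underside. On its far side, beyond x = +105 mm, stand two lamps on posts (at x = +150, y = +-165 mm, 115 mm high) and, between them, a small camera 100 mm high.
- scale_bar: steel scale bar held on the photo plate by magnets (does not move), 200 mm long (y), 18 mm wide (x), 6 mm thick. Origin: centre of its underside, on the plate's top face. Its -x long edge, with black graduations, is the near edge, facing the robot; the mounts go on that side.
- control: grey lamp control unit, fixed, 180 mm (x) by 150 mm (y), flat top 52 mm above the desk. Origin: centre of its underside; x points along the fader tracks, away from the robot. The two tracks lie at y = +35 mm (left) and y = -35 mm (right); the caps run from x = -57 mm (off) to x = +33 mm.
- fader_left (a joint): left lamp fader (seen from the robot, at zero yaw), its travel in m: 0 = off, at the end of the track nearest the robot; grows to 0.09 as the cap is slid away from the robot along the control's x. Stays where it is left; takes about 2 N to move and has a firm stop at each end. The black cap is 12 mm along the track, 24 mm across and rises 23 mm above the control's top face (52 mm above the desk).
- fader_right (a joint): right lamp fader (seen from the robot, at zero yaw), its travel in m: 0 = off, at the end of the track nearest the robot; grows to 0.09 as the cap is slid away from the robot along the control's x. Stays where it is left; takes about 2 N to move and has a firm stop at each end. The black cap is 12 mm along the track, 24 mm across and rises 23 mm above the control's top face (52 mm above the desk).
- fader_left_top (a point): middle of the top of the left fader's cap (a white line runs across the cap there)
- fader_right_top (a point): middle of the top of the right fader's cap (a white line runs across the cap there)
- tape_left: strip of white tape, 5 mm along the track by 20 mm across, stuck flat on the control's top just outside (left of) the left fader's track: the level for that fader is where the white line on its cap points at the middle of the tape, i.e. the cap's middle is at the same control x as the tape. Origin: middle of the strip; axes as the control's.
- tape_right: the like strip of tape just outside (right of) the right fader's track, for the right fader.
- eyepiece: bystander: black microscope eyepiece, 33 mm in diameter, 38 mm tall, standing loose on a far corner of the photo plate; origin: centre of its underside
- pen: bystander: grey marker pen, 125 mm long (x), 11 mm thick, lying on the desk in front of the robot
- wash_bottle: bystander: white plastic bottle, 48 mm in diameter, 120 mm tall, at the back of the desk
- beaker: bystander: white ceramic beaker, 68 mm in diameter, 85 mm tall, at the back of the desk
- slide_box: bystander: grey box of slides, 85 by 100 by 32 mm, at the left
- tweak_driver: bystander: screwdriver, 150 mm long, at the right
There are look-alikes about, which are no part of the job. What is shaped like the mount1 but blue is not meant.

How it is judged (in metres and radians):
On the way, in this order (a step that is already met when the one before it is completed fails the run):
1. every mount stands flat, polished face up, on the plate along the bar's near edge: edge 0 to 25 mm off the bar, centre within 86 mm of the bar's middle, centres over 42 mm apart (x of mount1 in the frame of scale_bar between -0.054 and -0.027 m and y of mount1 in the frame of scale_bar between -0.086 and 0.086 m and z of mount1 in the frame of scale_bar between -0.006 and 0.006 m and angle between each of mount1, mount2, mount3's own z axis and vertical below 0.12 rad and linear speed of each of mount1, mount2, mount3 below 0.03 m/s and x of mount2 in the frame of scale_bar between -0.054 and -0.027 m and y of mount2 in the frame of scale_bar between -0.086 and 0.086 m and z of mount2 in the frame of scale_bar between -0.006 and 0.006 m and x of mount3 in the frame of scale_bar between -0.054 and -0.027 m and y of mount3 in the frame of scale_bar between -0.086 and 0.086 m and z of mount3 in the frame of scale_bar between -0.006 and 0.006 m and horizontal distance between mount1 and mount2 above 0.042 m and horizontal distance between each of mount1, mount2 and mount3 above 0.042 m), for 0.3 s.
2. with the mounts in their row, both faders stand within 5 mm of their tapes for two and a half seconds (all of step 1 and x of fader_left_top in the frame of tape_left between -0.005 and 0.005 m and x of fader_right_top in the frame of tape_right between -0.005 and 0.005 m), for 2.5 s.
3. both faders are fully back at off while the mounts are still on the photo plate (value of joint each of fader_left, fader_right below 0.005 m and x of mount1 in the frame of plate between -0.115 and 0.115 m and y of mount1 in the frame of plate between -0.14 and 0.14 m and z of mount1 in the frame of plate between 0.006 and 0.1 m and x of mount2 in the frame of plate between -0.115 and 0.115 m and y of mount2 in the frame of plate between -0.14 and 0.14 m and z of mount2 in the frame of plate between 0.006 and 0.1 m and x of mount3 in the frame of plate between -0.115 and 0.115 m and y of mount3 in the frame of plate between -0.14 and 0.14 m and z of mount3 in the frame of plate between 0.006 and 0.1 m), for 0.2 s.
At the end, for the whole second after the job is handed in: Every mount lies flat on the tray's floor inside the rim, polished face up and at rest; both faders are at off (within 5 mm) (x of mount1 in the frame of tray between -0.102 and 0.102 m and y of mount1 in the frame of tray between -0.067 and 0.067 m and z of mount1 in the frame of tray between -0.002 and 0.009 m and angle between each of mount1, mount2, mount3's own z axis and vertical below 0.12 rad and linear speed of each of mount1, mount2, mount3 below 0.02 m/s and x of mount2 in the frame of tray between -0.102 and 0.102 m and y of mount2 in the frame of tray between -0.067 and 0.067 m and z of mount2 in the frame of tray between -0.002 and 0.009 m and x of mount3 in the frame of tray between -0.102 and 0.102 m and y of mount3 in the frame of tray between -0.067 and 0.067 m and z of mount3 in the frame of tray between -0.002 and 0.009 m and value of joint each of fader_left, fader_right below 0.005 m); the robot touches nothing.
It fails at once if another thing on the desk is shoved more than 5 cm from its place (distance of any of eyepiece, pen, wash_bottle, beaker, slide_box, tweak_driver from where it was at the start of the episode above 0.05 m).
It fails at once if the eyepiece, the white bottle or the beaker is knocked over (angle between any of eyepiece, wash_bottle, beaker's own z axis and vertical above 0.6 rad).
Of mount1, mount2, mount3 only 2 to 3 are there at a start; the rules pass over those that are not, and their reading is None.
At some moment in a run one of mount1, mount2, mount3 may be knocked a few centimetres aside while the robot is not near it.
Once in a run the grip may slacken for a moment while it holds something.
It also fails if it takes over 210 s, if anything falls off the work surface, if the arm or the gripper's body presses on something with over 40 N, if the wrist force passes 120 N, or if a joint passes its speed limit or range.

## Working session

There is one attempt and no reset: what is moved stays moved. The work goes in short steps, Python scripts to look and compute and a shell command to move; the robot and the scene stay as the last step left them, time stands still between calls to the robot, and variables do not carry over. Pictures are saved under pics/ and viewed, at most 14 in all, crops included, and the job is handed in when it is done.

```bash
mkdir -p pics
cat > h.py <<'E'
import numpy as np, cv2
from scipy.spatial.transform import Rotation as R
from bench import arm, eyes
def T():
    s=arm.read_state(); M=np.eye(4); M[:3,:3]=R.from_rotvec(s['ee_rot']).as_matrix(); M[:3,3]=s['ee_pos']; return M
def shot(n,fn=None):
    M=T(); im,d=eyes.get_image(n); c=eyes.calibration(n)
    C=M@np.array(c['mount']) if n=='wrist' else np.linalg.inv(np.array(c['view']))
    if fn: cv2.imwrite('pics/'+fn,im[:,:,::-1])
    return im,d,c,C
def ray(c,C,u,v,z):
    p=C[:3,:3]@np.array([(u-c['cx'])/c['fx'],(v-c['cy'])/c['fy'],1]); o=C[:3,3]
    return o+p*(z-o[2])/p[2]
def proj(c,C,P):
    q=np.linalg.inv(C)@np.append(P,1); return q[0]/q[2]*c['fx']+c['cx'],q[1]/q[2]*c['fy']+c['cy']
E
python3 - <<'E'
from h import *
s=arm.read_state(); print(s); print(T().round(3))
for n in('scene','side','wrist'):
    im,d,c,C=shot(n,n+'0.png'); print(n,C.round(2).tolist(),c['fx'],c['cx'],c['cy'])
E
```

```text
{'clock': 0.0, 'joint_positions': array([ 1.17400353e+00,  3.20288802e-01,  1.56571728e+00,  1.50373417e-05,
        1.25743168e+00, -1.99781757e-02]), 'dq': array([0.00072836, 0.00026988, 0.00096612, 0.00057752, 0.00075151,
       0.00134513]), 'tau': array([ 5.32865470e-04, -4.15535975e+01, -2.34161872e+01,  2.77753243e-04,
        8.19231849e-03, -1.76337238e-05]), 'ee_pos': array([211.49067877, 534.49202072, 403.86892082]), 'ee_rot': array([-5.88336252e-01, -3.08560702e+00,  2.83057264e-03]), 'force': array([-0.12864822, -0.24991006,  0.06890119]), 'moment': array([-0.01560689, -0.05614278,  0.0795987 ]), 'grip_force': 0.0, 'finger_gap': 85.31975446283892}
[[-9.30000e-01  3.68000e-01 -1.00000e-03  2.11491e+02]
 [ 3.68000e-01  9.30000e-01 -2.00000e-03  5.34492e+02]
 [ 0.00000e+00 -2.00000e-03 -1.00000e+00  4.03869e+02]
 [ 0.00000e+00  0.00000e+00  0.00000e+00  1.00000e+00]]
scene [[-0.7, 0.61, -0.36, 951.17], [0.71, 0.6, -0.37, 439.62], [-0.01, -0.52, -0.85, 1048.72], [0.0, 0.0, 0.0, 1.0]] 449.2003508610217 318.986790205779 243.13267741788187
side [[0.86, -0.38, 0.33, 194.54], [-0.5, -0.63, 0.59, -630.98], [-0.02, -0.68, -0.74, 858.33], [0.0, 0.0, 0.0, 1.0]] 459.72233036060726 316.2236423358168 247.9190356433101
wrist [[0.37, 0.89, 0.26, 144.14], [0.93, -0.35, -0.1, 559.69], [-0.0, 0.28, -0.96, 372.73], [0.0, 0.0, 0.0, 1.0]] 349.8317943503028 317.47994636112077 242.23799355607954
```

View pics/scene0.png

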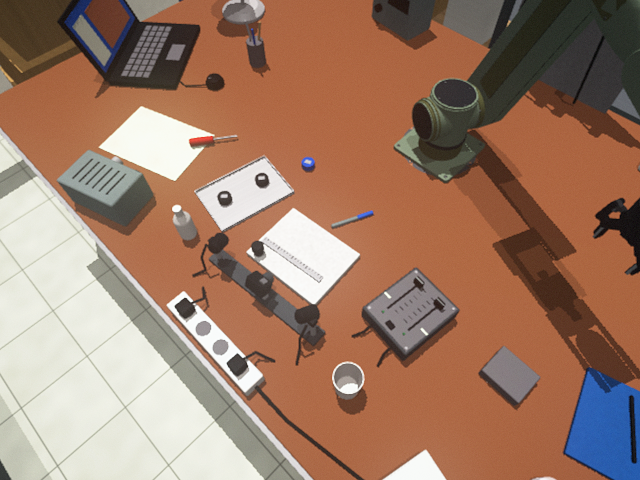

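View pics/side0.png

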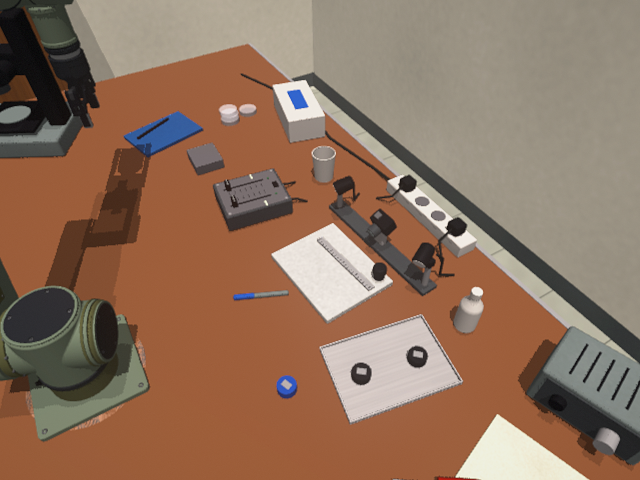

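The scene view shows two mounts in the tray, at px (225,198) and (262,180). The plate and bar are at (305,255), with the eyepiece at (258,248), the control at (410,310) and a blue decoy at (308,163). The side view agrees: mounts at (361,373) and (417,356), bar at (345,263).

Run:
```python
from h import *
S={}
for n in('scene','side'):
    c=eyes.calibration(n); S[n]=(c,np.linalg.inv(np.array(c['view'])))
pts={'mA':(23,(225,196),(417,354)),'mB':(23,(262,178),(361,371)),
'bar_r':(22,(263,239),(369,288)),'bar_l':(22,(321,281),(321,238)),
'eyep':(54,(257,244),(379,267)),
'pl1':(16,(295,209),(328,319)),'pl2':(16,(359,256),(272,258)),'pl3':(16,(315,303),(333,224)),'pl4':(16,(247,252),(391,280)),
't1':(11,(195,190),(461,381)),'t2':(11,(264,157),(351,419)),'t3':(11,(294,188),(320,348)),'t4':(11,(220,227),(422,317)),
'c1':(52,(416,269),(214,184)),'c2':(52,(459,309),(221,210)),'c3':(52,(405,350),(292,197)),
'fader?':(75,(418,282),(228,182)),'fader2?':(75,(439,301),(229,198)),'tapeA':(52,(387,294),(251,177)),'tapeB':(52,(424,331),(266,204))}
for k,(z,a,b) in pts.items():
    print(k,*[ray(*S[n],*p,z).round(0)[:2] for n,p in zip(S,(a,b))])
# crops upscaled
a=cv2.imread('pics/scene0.png')[255:365,350:470]; cv2.imwrite('pics/crop.png',cv2.resize(a,None,fx=5,fy=5,interpolation=cv2.INTER_CUBIC))
```

```text
mA [ 595. -313.] [ 596. -319.]
mB [ 477. -287.] [ 478. -293.]
bar_r [ 615. -127.] [ 609. -130.]
bar_l [595.  73.] [596.  62.]
eyep [ 647. -109.] [ 647. -111.]
pl1 [ 484. -140.] [ 487. -151.]
pl2 [471.  91.] [462.  71.]
pl3 [647. 103.] [651.  95.]
pl4 [ 670. -130.] [ 669. -133.]
t1 [ 639. -403.] [ 639. -406.]
t2 [ 413. -353.] [ 412. -359.]
t3 [ 432. -200.] [ 438. -201.]
t4 [ 669. -248.] [ 669. -249.]
c1 [416. 230.] [434. 365.]
c2 [429. 370.] [410. 257.]
c3 [596. 342.] [592. 207.]
fader? [453. 260.] [462. 325.]
fader2? [458. 326.] [439. 264.]
tapeA [519. 223.] [534. 340.]
tapeB [531. 345.] [521. 218.]
```

View pics/crop.png

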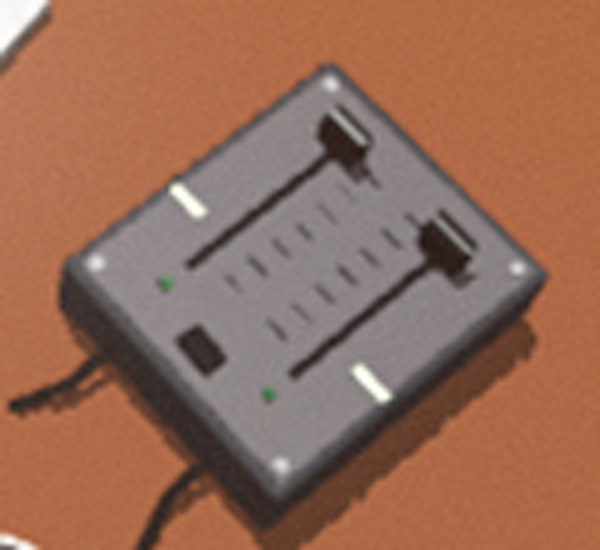

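The crop shows both caps at the off end (nearest the robot) with white cap lines, and tape strips at crop px (188,200) and (372,383). I'll move to view everything with the wrist camera.

```bash
python3 -m pendant '[[[-0.34,-0.27,0],0],[[-0.34,-0.27,0],0],[[-0.34,-0.27,0],0],[[-0.34,-0.27,0],0],[[-0.34,-0.27,0],0],[[-0.34,-0.27,0],0],[[-0.34,-0.27,0],0],[[-0.34,-0.27,0],0],[[-0.34,-0.27,0],0],[[-0.34,-0.27,0],0]]' 1 40; python3 -m pendant '[[[-0.34,-0.27,0],-0.29],[[-0.34,-0.27,0],-0.29],[[-0.34,-0.27,0],-0.29],[[-0.34,-0.27,0],-0.29],[[-0.34,-0.27,0],-0.29],[[-0.34,-0.27,0],-0.29],[[-0.34,-0.27,0],-0.29],[[-0.34,-0.27,0],-0.29],[[-0.34,-0.27,0],-0.29],[[-0.34,-0.27,0],-0.29]]'
python3 - <<'E'
from h import *
print(T().round(3),arm.read_state()['joint_positions'].round(2))
shot('wrist','w1.png')
E
```

```text
clock: 0.98
ee_pos: [374.7, 251.2, 404.7]
ee_rot: [-0.594, -3.084, -0.0]
force: [0.4, -0.0, 0.3]
finger_gap: 85.2
grip_force: 0.0
clock: 1.82
ee_pos: [538.8, -31.1, 404.0]
ee_rot: [-0.12, 3.139, -0.001]
force: [0.5, 0.5, 0.2]
finger_gap: 85.1
grip_force: 0.0
[[-9.97000e-01 -7.60000e-02  0.00000e+00  5.38790e+02]
 [-7.60000e-02  9.97000e-01 -1.00000e-03 -3.11330e+01]
 [-0.00000e+00 -1.00000e-03 -1.00000e+00  4.03998e+02]
 [ 0.00000e+00  0.00000e+00  0.00000e+00  1.00000e+00]] [-0.08  0.26  1.65 -0.    1.23 -1.73]
```

View pics/w1.png

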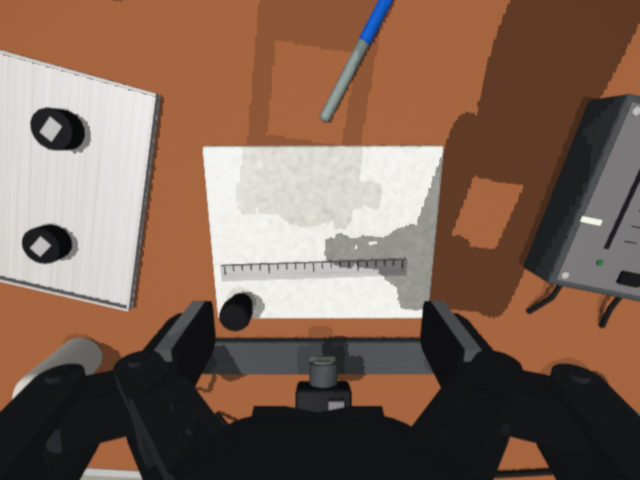

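The wrist view shows the bar's graduated near edge from (222,266) to (405,258), the mounts at (52,130) and (42,245), the eyepiece at (237,310) and the left tape at (592,221).

Run:
```python
from h import *
im,d,c,C=shot('wrist')
r=lambda u,v,z:ray(c,C,u,v,z)[:2].round(1)
print('near edge',r(222,266,22),r(405,258,22),'far',r(224,279,22),r(407,274,22))
print('plate',[r(*p,16) for p in((204,147),(442,147),(432,317),(218,317))])
print('tray',[r(*p,11) for p in((160,95),(131,309))])
g=cv2.cvtColor(im,cv2.COLOR_RGB2GRAY)
m=((g<70)*255).astype('uint8'); m[:, 150:]=0
n,l,s,ce=cv2.connectedComponentsWithStats(m)
for i in range(1,n):
    if s[i,4]>300: print(s[i],ce[i],r(*ce[i],13))
# depth-based top face: points with z 18..27
uu,vv=np.meshgrid(np.arange(640),np.arange(480))
P=np.stack([(uu-c['cx'])/c['fx']*d,(vv-c['cy'])/c['fy']*d,d],-1)@C[:3,:3].T+C[:3,3]
k=((P[...,2]>19)&(P[...,2]<28)&(uu<150)&(vv<300)).astype('uint8')
n,l,s,ce=cv2.connectedComponentsWithStats(k)
for i in range(1,n):
    if s[i,4]>200:
        q=P[l==i]; (x,rad)=cv2.minEnclosingCircle(q[:,:2].astype(np.float32)); print('top',s[i,4],q.mean(0).round(1),x,rad)
```

```text
near edge [ 602.3 -127. ] [578.2  66.2] far [ 617.1 -124.8] [596.1  71.1]
plate [array([ 481.2, -146.4]), array([462.9,  87.2]), array([647.9, 109. ]), array([ 666.7, -132.9])]
tray [array([ 436.4, -189.3]), array([ 667. , -233.2])]
[  29  110   54   41 1439] [ 57.12369701 130.19110493] [ 476.6 -290.3]
[  20  226   50   38 1181] [ 46.27011008 243.86113463] [ 595.1 -317. ]
[    0   340   150   140 14883] [ 76.81152993 417.8626621 ] [ 823.3 -310.6]
top 1480 [ 476.8 -290.6   22.5] (477.6529235839844, -291.3216247558594) 20.32946014404297
top 1144 [ 595.5 -317.2   22.6] (596.1047973632812, -318.2038269042969) 20.242958068847656
```

```bash
python3 -m pendant '[[[0.1085,-0.339,0.23],0],[[0.1085,-0.339,0.23],0],[[0.1085,-0.339,0.23],0],[[0.1085,-0.339,0.23],0],[[0.1085,-0.339,0.23],0],[[0.1085,-0.339,0.23],0],[[0.1085,-0.339,0.23],0],[[0.1085,-0.339,0.23],0],[[0.1085,-0.339,0.23],0],[[0.1085,-0.339,0.23],0]]' 1 40;  python3 - <<'E'
from h import *
print(T().round(3))
im,d,c,C=shot('wrist','w2.png')
uu,vv=np.meshgrid(np.arange(640),np.arange(480))
P=np.stack([(uu-c['cx'])/c['fx']*d,(vv-c['cy'])/c['fy']*d,d],-1)@C[:3,:3].T+C[:3,3]
k=((P[...,2]>19)&(P[...,2]<28)).astype('uint8')
n,l,s,ce=cv2.connectedComponentsWithStats(k)
for i in range(1,n):
    if s[i,4]>400:
        q=P[l==i]; (x,rad)=cv2.minEnclosingCircle(q[:,:2].astype(np.float32)); print('top',s[i],q.mean(0).round(1),x,rad)
E
```

```text
clock: 2.75
ee_pos: [475.7, -288.2, 231.5]
ee_rot: [0.124, -3.138, -0.003]
force: [0.3, 1.0, 0.1]
finger_gap: 85.5
grip_force: 0.0
[[-9.97000e-01 -7.90000e-02 -2.00000e-03  4.75693e+02]
 [-7.90000e-02  9.97000e-01  2.00000e-03 -2.88204e+02]
 [ 1.00000e-03  2.00000e-03 -1.00000e+00  2.31523e+02]
 [ 0.00000e+00  0.00000e+00  0.00000e+00  1.00000e+00]]
top [ 406    0   87   44 2460] [ 345.9 -239.7   20. ] (339.15423583984375, -240.22988891601562) 19.40048599243164
top [ 275  243   73   69 3857] [ 475.5 -292.1   22.8] (476.4192199707031, -291.9639587402344) 20.053651809692383
```

```bash
python3 -m pendant '[[[0,-0.005,0.03],0],[[0,-0.005,0.06],0],[[0,-0.005,0.0713],0],[[0,-0.005,0.0713],0],[[0,-0.005,0.0713],0]]'; python3 -m pendant '[[[0,0,0],0],[[0,0,0],0],[[0,0,0],0],[[0,0,0],0],[[0,0,0],0],[[0,0,0],0],[[0,0,0],0],[[0,0,0],0]]' 0.3 50
```

```text
clock: 3.22
ee_pos: [476.7, -292.0, 179.5]
ee_rot: [-0.127, 3.138, -0.0]
force: [-0.7, -0.1, 0.0]
finger_gap: 85.0
grip_force: 0.0
clock: 3.88
ee_pos: [476.2, -293.3, 179.9]
ee_rot: [-0.123, 3.138, -0.001]
force: [-0.4, 0.5, 5.0]
finger_gap: 38.0
grip_force: 49.7
```

```bash
python3 -m pendant '[[[0,0,-0.045],0],[[0,0,-0.0933],0],[[-0.1364,0.3955,-0.0933],0],[[-0.1364,0.3955,-0.0933],0],[[-0.1364,0.3955,-0.0933],0],[[-0.1364,0.3955,-0.0933],0],[[-0.1364,0.3955,-0.0933],0],[[-0.1364,0.3955,-0.0933],0],[[-0.1364,0.3955,-0.0933],0],[[-0.1364,0.3955,-0.0933],0]]'; python3 -m pendant '[[[0,0,0],0],[[0,0,0],0]]'
python3 - <<'E'
from h import *
print(T().round(3))
im,d,c,C=shot('wrist','w3.png')
E
```

```text
clock: 4.72
ee_pos: [555.2, 14.2, 249.1]
ee_rot: [-0.127, 3.138, 0.002]
force: [1.5, -0.2, -0.7]
finger_gap: 38.4
grip_force: 50.6
clock: 4.88
ee_pos: [554.6, 11.7, 248.7]
ee_rot: [0.128, -3.139, 0.0]
force: [0.4, 0.3, -0.4]
finger_gap: 38.0
grip_force: 50.6
[[-9.97000e-01 -8.10000e-02 -0.00000e+00  5.54630e+02]
 [-8.10000e-02  9.97000e-01 -0.00000e+00  1.16600e+01]
 [ 0.00000e+00 -0.00000e+00 -1.00000e+00  2.48739e+02]
 [ 0.00000e+00  0.00000e+00  0.00000e+00  1.00000e+00]]
```

View pics/w3.png

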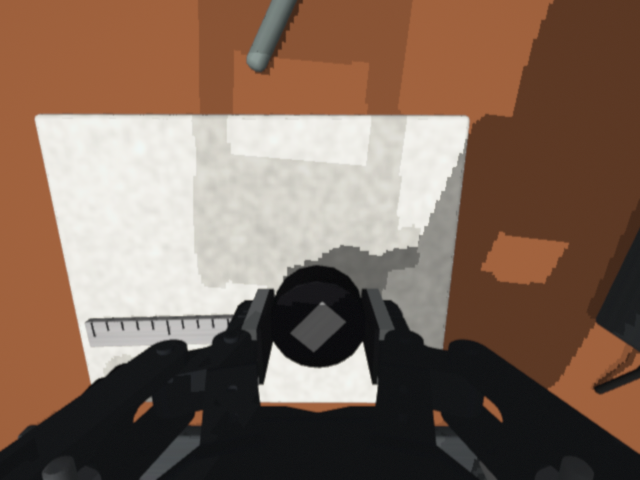

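The mount is held square between the pads at (318,315), and the bar's near edge starts at (87,322). Next I lower it.

```bash
python3 -m pendant '[[[0,0,0.04],0],[[0,0,0.064],0],[[0,0,0.069],0],[[0,0,0.0725],0],[[0,0,0.0738],0],[[0,0,0.0738],0]]'; python3 -m pendant '[[[0,0,0],0],[[0,0,0],0],[[0,0,0],0],[[0,0,0],0],[[0,0,0],0],[[0,0,0],0]]' 1; python3 -m pendant '[[[0,0,-0.04],0],[[0,0,-0.08],0],[[0,0,-0.11],0],[[0,0,-0.11],0],[[0,0,-0.11],0]]'
cat >> h.py <<'E'
def tops(lo,hi,mn=400,im=None):
    print(T()[:3,3].round(1),T()[:2,1].round(3))
    im,d,c,C=im or shot('wrist')
    uu,vv=np.meshgrid(np.arange(640),np.arange(480))
    P=np.stack([(uu-c['cx'])/c['fx']*d,(vv-c['cy'])/c['fy']*d,d],-1)@C[:3,:3].T+C[:3,3]
    k=((P[...,2]>lo)&(P[...,2]<hi)&(d>0)).astype('uint8')
    n,l,s,ce=cv2.connectedComponentsWithStats(k)
    for i in range(1,n):
        if s[i,4]>mn:
            q=P[l==i]; (x,rad)=cv2.minEnclosingCircle(q[:,:2].astype(np.float32)); print('top',s[i],q.mean(0).round(1),np.round(x,1),round(rad,1),im[l==i].mean(0).round())
E
python3 - <<'E'
from h import *
tops(31,42)
E
```

```text
clock: 5.43
ee_pos: [555.0, 9.9, 194.2]
ee_rot: [-0.122, 3.138, -0.0]
force: [0.5, -0.3, -0.1]
finger_gap: 38.1
grip_force: 50.6
clock: 5.93
ee_pos: [554.6, 10.7, 193.5]
ee_rot: [-0.124, 3.139, 0.0]
force: [0.5, -0.1, 0.2]
finger_gap: 84.9
grip_force: 0.0
clock: 6.35
ee_pos: [554.8, 10.6, 277.1]
ee_rot: [-0.124, 3.136, -0.0]
force: [-1.1, -0.4, -0.3]
finger_gap: 85.5
grip_force: 0.0
[554.8  10.6 277.1] [-0.079  0.997]
top [ 592  219   48  108 1481] [553.6 204.2  36.2] [551.  206.1] 35.7 [26. 27. 28.]
top [ 286  226   62   61 2903] [554.8   9.2  35.8] [555.7   9.3] 19.9 [45. 45. 46.]
```

```bash
python3 -m pendant '[[[-0.02,-0.4407,0],0],[[-0.02,-0.4407,0],0],[[-0.02,-0.4407,0],0],[[-0.02,-0.4407,0],0],[[-0.02,-0.4407,0],0],[[-0.02,-0.4407,0],0],[[-0.02,-0.4407,0],0],[[-0.02,-0.4407,0.03],0],[[-0.02,-0.4407,0.06],0],[[-0.02,-0.4407,0.06],0]]'; python3 -m pendant '[[[0,0,0],0],[[0,0,0],0]]'
python3 - <<'E'
from h import *
tops(19,28)
E
```

```text
clock: 7.23
ee_pos: [593.3, -319.2, 223.8]
ee_rot: [0.118, -3.129, -0.01]
force: [-0.4, 2.0, -1.8]
finger_gap: 85.3
grip_force: 0.0
clock: 7.4
ee_pos: [595.6, -316.7, 230.5]
ee_rot: [0.125, -3.138, -0.002]
force: [-0.1, -0.0, -0.2]
finger_gap: 85.6
grip_force: 0.0
[ 595.6 -316.7  230.5] [-0.08   0.997]
top [ 278  242   73   70 3908] [ 594.8 -319.2   22.8] [ 595.8 -319.2] 20.0 [39. 39. 40.]
```

```bash
python3 -m pendant '[[[0,-0.0033,0.03],0],[[0,-0.0033,0.06],0],[[0,-0.0033,0.068],0],[[0,-0.0033,0.068],0],[[0,-0.0033,0.068],0]]'; python3 -m pendant '[[[0,0,0],0],[[0,0,0],0],[[0,0,0],0],[[0,0,0],0],[[0,0,0],0],[[0,0,0],0],[[0,0,0],0],[[0,0,0],0]]' 0.3 50;  python3 -m pendant '[[[0,0,-0.045],0],[[0,0,-0.0933],0],[[0,0,-0.0933],0],[[0,0,-0.0933],0]]'
```

```text
clock: 7.87
ee_pos: [596.3, -319.6, 181.1]
ee_rot: [-0.125, 3.138, -0.001]
force: [-0.4, -0.5, 0.3]
finger_gap: 85.2
grip_force: 0.0
clock: 8.53
ee_pos: [596.1, -320.4, 181.2]
ee_rot: [-0.123, 3.137, -0.001]
force: [-1.1, 0.3, 5.4]
finger_gap: 38.3
grip_force: 50.5
clock: 8.87
ee_pos: [596.2, -320.6, 252.3]
ee_rot: [-0.123, 3.135, -0.004]
force: [0.6, -0.2, -1.2]
finger_gap: 38.1
grip_force: 50.5
```

```bash
python3 -m pendant '[[[0.0168,0.3232,0],0],[[0.0168,0.3232,0],0],[[0.0168,0.3232,0],0],[[0.0168,0.3232,0],0],[[0.0168,0.3232,0],0],[[0.0168,0.3232,0],0],[[0.0168,0.3232,0],0],[[0.0168,0.3232,0],0],[[0.0168,0.3232,0],0]]'
python3 - <<'E'
from h import *
tops(31,42,300)
E
```

```text
clock: 9.62
ee_pos: [564.0, -79.7, 248.9]
ee_rot: [0.125, -3.138, 0.0]
force: [0.3, 0.3, -1.2]
finger_gap: 38.3
grip_force: 50.6
[564.  -79.7 248.9] [-0.079  0.997]
top [ 441  237   74   69 3873] [554.6   8.   35.7] [555.5   9. ] 20.2 [39. 39. 40.]
```

```bash
python3 -m pendant '[[[0,0,0.04],0],[[0,0,0.064],0],[[0,0,0.069],0],[[0,0,0.0725],0],[[0,0,0.0725],0],[[0,0,0.0725],0]]'; python3 -m pendant '[[[0,0,0],0],[[0,0,0],0],[[0,0,0],0],[[0,0,0],0],[[0,0,0],0],[[0,0,0],0]]' 1; python3 -m pendant '[[[0,0,-0.04],0],[[0,0,-0.08],0],[[0,0,-0.12],0],[[0,0,-0.2],0],[[0,0,-0.2],0],[[0,0,-0.2],0],[[0,0,-0.2],0]]'
python3 - <<'E'
from h import *
im=shot('wrist','w4.png'); tops(31,42,300,im)
E
```

```text
clock: 10.17
ee_pos: [564.7, -80.2, 196.2]
ee_rot: [-0.122, 3.137, -0.0]
force: [-0.0, 0.7, -0.5]
finger_gap: 38.1
grip_force: 50.7
clock: 10.67
ee_pos: [564.1, -79.5, 195.6]
ee_rot: [-0.124, 3.139, 0.0]
force: [-1.0, -0.2, 0.1]
finger_gap: 85.2
grip_force: 0.0
clock: 11.25
ee_pos: [564.1, -79.5, 346.5]
ee_rot: [-0.124, 3.137, -0.001]
force: [-0.8, 0.1, -0.7]
finger_gap: 85.3
grip_force: 0.0
[563.7 -79.4 344.9] [-0.079  0.997]
top [ 402  204   49   48 1795] [555.1   8.4  35.8] [556.    8.8] 20.1 [49. 49. 50.]
top [ 293  207   48   47 1755] [564.3 -80.9  35.8] [565.  -80.9] 19.9 [60. 60. 61.]
```

View pics/w4.png

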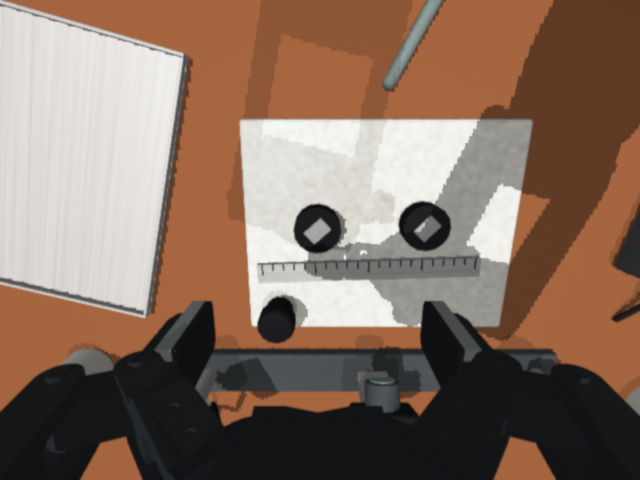

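Both mounts stand at (317,229) and (425,226), on the graduated side of the bar, which runs from (258,264) to (479,257). Next I check them in the bar frame and view the control.

```bash
python3 - <<'E'
from h import *
c=eyes.calibration('wrist'); C=T()@np.array(c['mount'])
a=ray(c,C,258,264,22)[:2];b=ray(c,C,479,257,22)[:2]; e=ray(c,C,260,282,22)[:2];f=ray(c,C,480,275,22)[:2]
y=(b-a)/np.linalg.norm(b-a); x=np.array([y[1],-y[0]]); m=(a+b+e+f)/4; print(a,b,e,f,m,y,np.linalg.norm(b-a))
for p in((555.6,8.8),(564.8,-80.9)): print((p-m)@x,(p-m)@y)
E
python3 -m pendant '[[[0.0595,0.4996,-0.08],0],[[0.0595,0.4996,-0.08],0],[[0.0595,0.4996,-0.08],0],[[0.0595,0.4996,-0.08],0],[[0.0595,0.4996,-0.08],0],[[0.0595,0.4996,-0.08],0],[[0.0595,0.4996,-0.08],0],[[0.0595,0.4996,-0.08],0],[[0.0595,0.4996,-0.08],0],[[0.0595,0.4996,-0.08],0]]'; python3 -m pendant '[[[0,0,0],0],[[0,0,0],0]]'
python3 - <<'E'
from h import *
print(T().round(3)); im=shot('wrist','w5.png')
E
```

```text
[ 601.10190675 -130.00325143] [579.15988306  63.74666568] [ 618.15160708 -127.66605537] [595.8475396   68.19350197] [598.56523412 -31.43228479] [-0.11252988  0.99364834] 194.98841705910246
-38.164999317580396 44.81161578676738
-39.117365055349964 -45.3539153185365
clock: 12.13
ee_pos: [488.8, 295.6, 404.2]
ee_rot: [0.131, -3.137, -0.003]
force: [1.3, 0.5, -0.4]
finger_gap: 85.4
grip_force: 0.0
clock: 12.3
ee_pos: [490.0, 290.3, 403.5]
ee_rot: [0.125, -3.136, 0.004]
force: [0.6, 0.6, 0.3]
finger_gap: 85.2
grip_force: 0.0
[[-9.97000e-01 -8.00000e-02 -3.00000e-03  4.89958e+02]
 [-8.00000e-02  9.97000e-01 -3.00000e-03  2.90275e+02]
 [ 3.00000e-03 -2.00000e-03 -1.00000e+00  4.03546e+02]
 [ 0.00000e+00  0.00000e+00  0.00000e+00  1.00000e+00]]
```

View pics/w5.png

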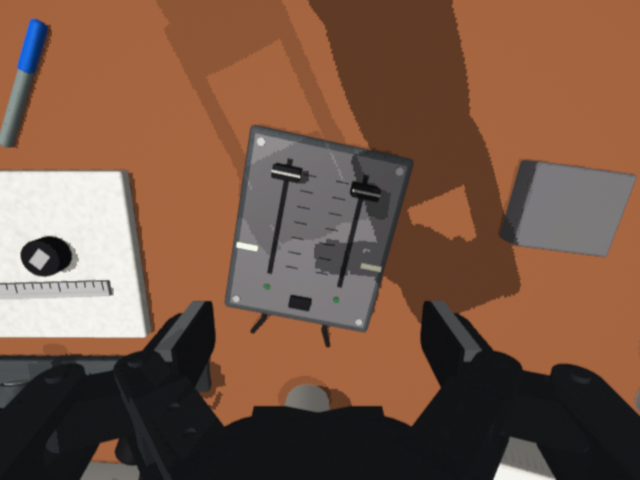

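The control view shows the right cap at (286,173) with tape at (247,247), and the left cap at (366,190) with tape at (371,268). Now I measure them precisely.

Run:
```python
from h import *
im,d,c,C=shot('wrist'); g=cv2.cvtColor(im,cv2.COLOR_RGB2GRAY)
uu,vv=np.meshgrid(np.arange(640),np.arange(480))
P=np.stack([(uu-c['cx'])/c['fx']*d,(vv-c['cy'])/c['fy']*d,d],-1)@C[:3,:3].T+C[:3,3]
out={}
for n,(u0,u1,v0,v1),z in(('capR',(265,310,155,190),75),('capL',(345,388,172,207),75)):
    k=np.zeros_like(g,bool);k[v0:v1,u0:u1]=1;k&=(P[...,2]>68)&(P[...,2]<82)
    q=P[k]; (ctr,wh,a)=cv2.minAreaRect(q[:,:2].astype(np.float32)); print(n,k.sum(),q.mean(0).round(1),np.round(ctr,1),np.round(wh,1),round(a,1))
    b=k&(g>120); print('line',b.sum(),P[b].mean(0).round(1), ray(c,C,uu[b].mean(),vv[b].mean(),75).round(1)); out[n]=P[k][:,:2].mean(0)
for n,(u0,u1,v0,v1) in(('tapeR',(230,262,235,258)),('tapeL',(357,386,258,278))):
    k=np.zeros_like(g,bool);k[v0:v1,u0:u1]=1
    th=g[k].min()/2.+g[k].max()/2.; k&=g>th
    print(n,k.sum(),th,(uu[k].mean(),vv[k].mean()),ray(c,C,uu[k].mean(),vv[k].mean(),52).round(1))
print('corners',[ray(c,C,*p,52)[:2].round(1) for p in((252,127),(412,160),(366,329),(228,304))])
print('trk',[ray(c,C,*p,52)[:2].round(1) for p in((289,160),(270,272),(366,177),(341,286))])
```

```text
capR 431 [446.1 258.3  75.3] [446.5 258.2] [23.9 12. ] 82.7
line 81 [446.2 257.8  75.8] [446.3 257.7  75. ]
capL 421 [456.7 327.   75.3] [457.2 327.2] [24.3 12.3] 82.6
line 3 [455.6 315.9  75.9] [455.7 316.   75. ]
tapeR 139 163.0 (np.float64(247.568345323741), np.float64(245.9928057553957)) [520.3 223.1  52. ]
tapeL 158 104.0 (np.float64(369.5632911392405), np.float64(268.96835443037975)) [534.3 342.4  52. ]
corners [array([411.5, 224.4]), array([428.2, 367.7]), array([600. , 346.7]), array([583. , 204.8])]
trk [array([436.9, 258.1]), array([545.2, 245.6]), array([446.4, 328.5]), array([554.4, 316.4])]
```

```bash
python3 -m pendant '[[[0.0614,-0.038,0.05],0.126],[[0.0614,-0.038,0.1],0.126],[[0.0614,-0.038,0.138],0.126],[[0.0614,-0.038,0.138],0.126],[[0.0614,-0.038,0.138],0.126],[[0.0614,-0.038,0.138],0.126],[[0.0614,-0.038,0.138],0.126]]' 0.5
python3 - <<'E'
from h import *
im=shot('wrist','w6.png'); tops(68,82,200,im); print(arm.read_state()['joint_positions'].round(2))
E
```

```text
clock: 12.98
ee_pos: [448.2, 258.8, 304.5]
ee_rot: [0.188, 3.131, 0.005]
force: [0.4, 0.1, 0.5]
finger_gap: 42.7
grip_force: 0.0
[448.  258.9 304.4] [0.119 0.993]
top [297 247  40  22 855] [445.  258.3  74.9] [445.8 258.3] 12.8 [47. 47. 48.]
top [410 250  44  23 918] [455.7 326.4  74.8] [456.5 327.1] 12.9 [52. 51. 52.]
[ 0.5   0.32  1.85  0.    0.97 -0.95]
```

View pics/w6.png

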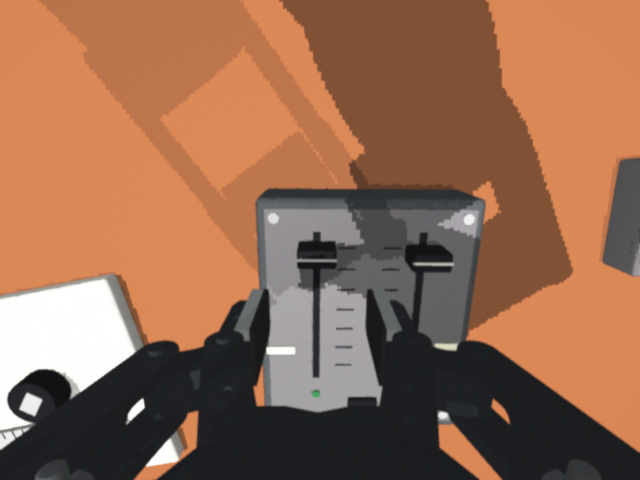

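The right cap is at (317,255), aligned between the fingers, with its tape at (281,351). The left cap is at (430,258), with its tape partly hidden at (446,346).

```bash
python3 - <<'E'
from h import *
c=eyes.calibration('wrist'); C=T()@np.array(c['mount']); x=np.array([.993,-.118])
for l,t in(((317,260.5),(281,351)),((433,264),(446,346.5))):
    a=ray(c,C,*l,75)[:2];b=ray(c,C,*t,52)[:2];print(a,b,(b-a)@x)
E
python3 -m pendant '[[[0.003,0,0.04],0],[[0.003,0,0.08],0],[[0.003,0,0.0965],0],[[0.003,0,0.0965],0],[[0.003,0,0.0965],0]]'; python3 -m pendant '[[[0,0,0],0],[[0,0,0],0],[[0,0,0],0],[[0,0,0],0],[[0,0,0],0],[[0,0,0],0]]' 0.1 40
```

```text
[446.47272365 258.49415018] [520.68319506 223.33885177] 77.83932332580284
[457.07686446 327.58678466] [531.4642285  342.51660056] 72.10493421679692
clock: 13.45
ee_pos: [445.1, 259.2, 230.5]
ee_rot: [0.187, 3.135, 0.002]
force: [-0.0, -0.1, 0.8]
finger_gap: 42.7
grip_force: 0.0
clock: 13.95
ee_pos: [445.0, 258.9, 231.6]
ee_rot: [0.187, 3.132, 0.003]
force: [0.0, -1.9, 6.2]
finger_gap: 22.8
grip_force: 40.4
```

```bash
python3 -m pendant '[[[-0.025,0,0],0],[[-0.05,0,0],0],[[-0.075,0,0],0],[[-0.095,0,0],0],[[-0.1033,0,0],0],[[-0.1033,0,0],0],[[-0.1033,0,0],0],[[-0.1033,0,0],0]]'; python3 -m pendant '[[[0,0,0],0],[[0,0,0],0],[[0,0,0],0],[[0,0,0],0]]' 0.5;  python3 -m pendant '[[[0,0,-0.04],0],[[0,0,-0.08],0],[[0,0,-0.097],0],[[0.1,0.085,-0.097],0],[[0.1,0.085,-0.097],0],[[0.1,0.085,-0.097],0],[[0.1,0.085,-0.097],0],[[0.1,0.085,-0.097],0]]'
python3 - <<'E'
from h import *
im=shot('wrist','w7.png'); tops(68,82,200,im)
E
```

```text
clock: 14.62
ee_pos: [522.4, 249.2, 231.7]
ee_rot: [0.187, 3.131, 0.002]
force: [1.3, -3.5, 4.8]
finger_gap: 23.2
grip_force: 40.3
clock: 14.95
ee_pos: [521.1, 249.6, 229.7]
ee_rot: [-0.187, -3.136, -0.0]
force: [-0.3, -0.1, 0.3]
finger_gap: 42.6
grip_force: 0.0
clock: 15.62
ee_pos: [453.7, 322.3, 302.4]
ee_rot: [0.184, 3.136, -0.0]
force: [0.7, -0.1, -0.0]
finger_gap: 42.7
grip_force: 0.0
[454.4 321.8 302.3] [0.118 0.993]
top [308 256  41  23 865] [455.7 327.5  74.9] [456.6 327.3] 12.7 [53. 52. 53.]
```

View pics/w7.png

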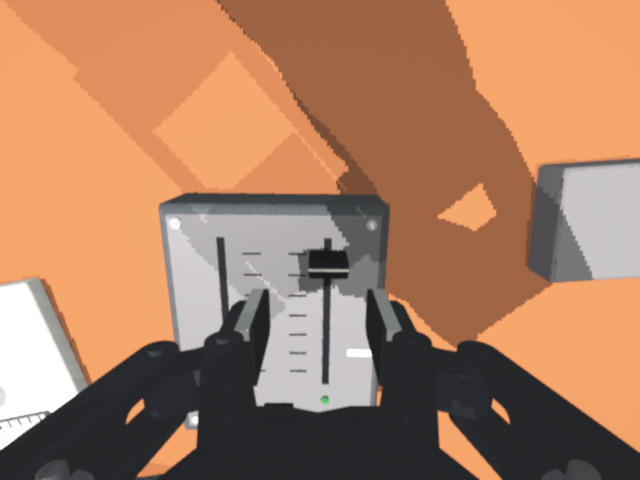

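The left cap line is at (328,271) and its tape at (359,353), fully visible now.

```bash
python3 - <<'E'
from h import *
c=eyes.calibration('wrist'); C=T()@np.array(c['mount']); x=np.array([.993,-.118])
g=cv2.imread('pics/w7.png',0)
def cen(u0,u1,v0,v1,th):
    k=g[v0:v1,u0:u1]>th; v,u=np.nonzero(k); return u.mean()+u0,v.mean()+v0
t=cen(345,375,345,362,220); l=cen(309,348,264,277,110); print(t,l)
a=ray(c,C,*l,75)[:2];b=ray(c,C,*t,52)[:2];print(a,b,(b-a)@x)
E
python3 -m pendant '[[[-0.002,0.0073,0.04],0],[[-0.002,0.0073,0.08],0],[[-0.002,0.0073,0.0945],0],[[-0.002,0.0073,0.0945],0],[[-0.002,0.0073,0.0945],0]]'; python3 -m pendant '[[[0,0,0],0],[[0,0,0],0],[[0,0,0],0],[[0,0,0],0],[[0,0,0],0],[[0,0,0],0]]' 0.1 40
```

```text
(np.float64(358.5), np.float64(352.7980769230769)) (np.float64(328.0), np.float64(270.0))
[457.8826535  326.62138009] [532.56881207 341.22020517] 72.44069409867515
clock: 16.08
ee_pos: [457.1, 326.5, 231.4]
ee_rot: [-0.189, -3.135, 0.001]
force: [0.6, 0.6, 0.3]
finger_gap: 43.0
grip_force: 0.0
clock: 16.58
ee_pos: [457.3, 327.6, 233.3]
ee_rot: [0.187, 3.132, 0.005]
force: [2.8, 2.1, 5.9]
finger_gap: 22.8
grip_force: 42.6
```

```bash
python3 -m pendant '[[[-0.025,0,0],0],[[-0.05,0,0],0],[[-0.075,0,0],0],[[-0.092,0,0],0],[[-0.0975,0,0],0],[[-0.0975,0,0],0],[[-0.0975,0,0],0],[[-0.0975,0,0],0]]'; python3 -m pendant '[[[0,0,0],0],[[0,0,0],0],[[0,0,0],0],[[0,0,0],0]]' 0.5;  python3 -m pendant '[[[0,0,-0.04],0],[[0,0,-0.08],0],[[0.02,-0.04,-0.13],0],[[0.04,-0.06,-0.18],0],[[0.08,-0.06,-0.2],0],[[0.08,-0.06,-0.2],0],[[0.08,-0.06,-0.2],0],[[0.08,-0.06,-0.2],0],[[0.08,-0.06,-0.2],0]]'
python3 - <<'E'
from h import *
im=shot('wrist','w8.png'); tops(68,82,100,im); tops(31,40,100,im)
a=cv2.imread('pics/w8.png')[200:420,200:440]; cv2.imwrite('pics/w8c.png',cv2.resize(a,None,fx=2.5,fy=2.5,interpolation=cv2.INTER_CUBIC))
E
```

```text
clock: 17.25
ee_pos: [530.0, 318.6, 233.3]
ee_rot: [0.187, 3.132, 0.003]
force: [1.8, 1.2, 6.7]
finger_gap: 22.9
grip_force: 42.6
clock: 17.58
ee_pos: [528.7, 318.1, 231.0]
ee_rot: [-0.187, -3.135, 0.001]
force: [-0.0, 1.0, 0.1]
finger_gap: 42.4
grip_force: 0.0
clock: 18.33
ee_pos: [464.5, 280.8, 379.9]
ee_rot: [-0.187, -3.134, 0.002]
force: [-0.6, 0.3, -0.2]
finger_gap: 43.0
grip_force: 0.0
[464.7 280.8 379.8] [0.119 0.993]
top [357 292  10  16 147] [527.2 309.8  74.5] [528.5 310.5] 6.9 [61. 61. 61.]
top [276 294  29  16 446] [522.1 248.8  74.6] [523.4 248.6] 12.8 [65. 65. 65.]
[464.7 280.8 379.8] [0.119 0.993]
top [ 544  137   96   99 7157] [463.7 531.3  32. ] [463.5 535.7] 60.2 [125. 122. 124.]
top [  46  321   42   36 1154] [554.9  11.4  35.5] [556.3  10.5] 20.6 [69. 68. 69.]
top [  0 345   8  25 115] [569.5 -63.1  33.7] [569.4 -66.8] 13.9 [24. 24. 26.]
```

View pics/w8c.png

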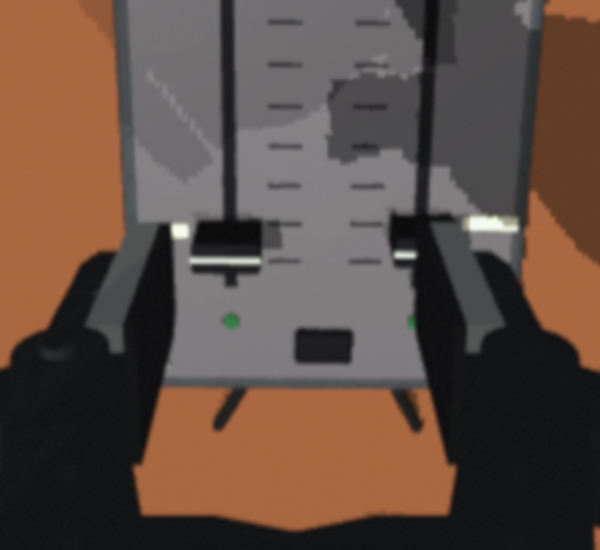

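Run:
```python
from h import *
c=eyes.calibration('wrist'); C=T()@np.array(c['mount']); x=np.array([.993,-.118])
for l,t in(((290.8,304.6),(272,292.2)),((362,301.8),(397,289.4))):
    a=ray(c,C,*l,75)[:2];b=ray(c,C,*t,52)[:2];print(a,b,(b-a)@x)
# other cameras
for n,q in(('scene',((387,294),(424,331))),('side',((251,177),(266,204)))):
    shot(n,n+'1.png')
a=cv2.imread('pics/scene1.png')[255:365,350:470];b=cv2.imread('pics/side1.png')[160:235,200:305]
a=cv2.resize(a,(480,440),interpolation=cv2.INTER_CUBIC); 
b=cv2.resize(b,(420,300),interpolation=cv2.INTER_CUBIC)
o=np.zeros((440,800,3),np.uint8); o[:,:400]=a[:,40:440]; o[:300,400:]=b[:,:400]; cv2.imwrite('pics/cmp.png',o)
```

```text
[524.85544268 249.09408489] [521.47141175 230.34672584] -1.148154349791498
[529.43475778 310.10064772] [532.24981153 344.93430638] -1.3150233416929817
```

View pics/cmp.png

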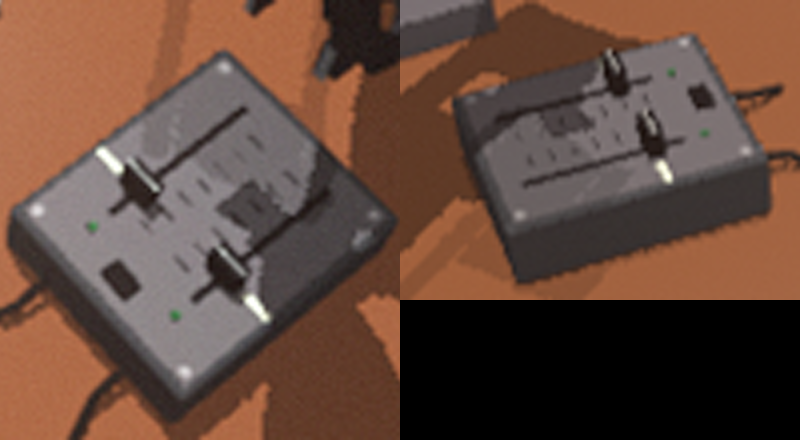

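In both side crops the cap lines point at their tapes, within about 1 mm. I'll hold for over 3 s and check the mounts.

```bash
for i in 1 2 3 4; do python3 -m pendant '[[[0,0,0],0],[[0,0,0],0],[[0,0,0],0],[[0,0,0],0],[[0,0,0],0],[[0,0,0],0],[[0,0,0],0],[[0,0,0],0],[[0,0,0],0],[[0,0,0],0]]' | head -1; done
python3 - <<'E'
from h import *
for n in('side','scene'):
    im=shot(n); im0=cv2.imread(f'pics/{n}1.png')[:,:,::-1]
    g=cv2.cvtColor(im[0],cv2.COLOR_RGB2GRAY)
    for p in((555.6,9,36),(565,-81,36)):
        u,v=map(int,proj(im[2],im[3],np.array(p))); k=g[v-14:v+15,u-14:u+15]<70
        b,a=np.nonzero(k); print(n,(u,v),k.sum(),ray(im[2],im[3],a.mean()+u-14,b.mean()+v-14,26).round(1))
    k=np.abs(im[0].astype(int)-im0).sum(2)>90; print('changed px',k.sum())
E
```

```text
clock: 19.32
clock: 20.15
clock: 20.98
clock: 21.82
side (317, 253) 156 [555.6   6.2  26. ]
side (341, 277) 177 [564.8 -83.4  26. ]
changed px 177
scene (314, 253) 31 [561.1  13.1  26. ]
scene (287, 235) 32 [569.  -77.6  26. ]
changed px 519
```

```bash
python3 -m pendant '[[[-0.04,0.03,0.05],0],[[-0.08,0.06,0.1],0],[[-0.08,0.06,0.12],0],[[-0.08,0.06,0.12],0],[[-0.08,0.06,0.16],0],[[-0.08,0.06,0.2],0],[[-0.08,0.06,0.2],0],[[-0.08,0.06,0.2],0]]' 0.5; python3 -m pendant '[[[0,0,0],0],[[0,0,0],0],[[0,0,0],0],[[0,0,0],0],[[0,0,0],0],[[0,0,0],0]]' 0.1 40;  python3 -m pendant '[[[0.025,0,0],0],[[0.05,0,0],0],[[0.075,0,0],0],[[0.092,0,0],0],[[0.099,0,0],0],[[0.1,0,0],0],[[0.1,0,0],0],[[0.1,0,0],0]]'
```

```text
clock: 22.58
ee_pos: [528.5, 318.0, 231.3]
ee_rot: [-0.187, -3.134, 0.002]
force: [0.5, 0.3, 0.7]
finger_gap: 42.7
grip_force: 0.0
clock: 23.08
ee_pos: [529.6, 318.6, 234.2]
ee_rot: [0.187, 3.132, 0.004]
force: [-0.5, -0.3, 7.5]
finger_gap: 22.7
grip_force: 41.2
clock: 23.75
ee_pos: [454.9, 327.9, 234.2]
ee_rot: [0.187, 3.132, 0.006]
force: [-0.8, 0.8, 7.6]
finger_gap: 22.5
grip_force: 41.4
```

```bash
python3 -m pendant '[[[0.002,0,0],0],[[0.004,0,0],0],[[0.004,0,0],0],[[0.004,0,0],0]]'
```

```text
clock: 24.08
ee_pos: [453.5, 328.0, 234.2]
ee_rot: [0.185, 3.128, 0.006]
force: [4.8, -1.6, 4.3]
finger_gap: 22.8
grip_force: 41.1
```

```bash
python3 -m pendant '[[[0,0,0],0],[[0,0,0],0],[[0,0,0],0],[[0,0,0],0]]' 0.5;  python3 -m pendant '[[[0,0,-0.03],0],[[0,0,-0.05],0],[[-0.1,-0.0933,-0.05],0],[[-0.1,-0.0933,-0.05],0],[[-0.1,-0.0933,-0.05],0],[[-0.1,-0.0933,-0.05],0],[[-0.1,-0.0933,-0.02],0],[[-0.1,-0.0933,0],0],[[-0.1,-0.0933,0],0],[[-0.1,-0.0933,0],0]]';python3 -m pendant '[[[0,0,0],0],[[0,0,0],0],[[0,0,0],0],[[0,0,0],0],[[0,0,0],0],[[0,0,0],0]]' 0.1 40;  python3 -m pendant '[[[0.025,0,0],0],[[0.05,0,0],0],[[0.075,0,0],0],[[0.092,0,0],0],[[0.103,0,0],0],[[0.106,0,0],0],[[0.106,0,0],0],[[0.106,0,0],0]]'
```

```text
clock: 24.42
ee_pos: [451.3, 327.5, 231.4]
ee_rot: [-0.187, -3.135, 0.0]
force: [-0.1, 0.1, -0.4]
finger_gap: 42.7
grip_force: 0.0
clock: 25.25
ee_pos: [517.1, 249.5, 230.8]
ee_rot: [-0.186, -3.134, 0.001]
force: [-0.3, -0.6, -0.4]
finger_gap: 42.6
grip_force: 0.0
clock: 25.75
ee_pos: [518.0, 249.6, 232.5]
ee_rot: [0.187, 3.134, 0.003]
force: [-1.1, 1.4, 4.3]
finger_gap: 23.1
grip_force: 41.2
clock: 26.42
ee_pos: [439.6, 259.4, 232.5]
ee_rot: [0.187, 3.133, 0.004]
force: [1.0, 4.2, 8.1]
finger_gap: 23.0
grip_force: 41.4
```

```bash
python3 -m pendant '[[[0.002,0,0],0],[[0.004,0,0],0],[[0.004,0,0],0],[[0.004,0,0],0]]'; python3 -m pendant '[[[0,0,0],0],[[0,0,0],0],[[0,0,0],0],[[0,0,0],0]]' 0.5;  python3 -m pendant '[[[0,0,-0.04],0],[[0,0,-0.08],0],[[0,0.0,-0.13],0],[[0.04,0,-0.18],0],[[0.06,0,-0.2],0],[[0.06,0,-0.2],0],[[0.06,0,-0.2],0]]'
python3 - <<'E'
from h import *
im=shot('wrist','w9.png'); tops(68,82,100,im)
E
```

```text
clock: 26.75
ee_pos: [438.6, 259.4, 232.5]
ee_rot: [0.185, 3.128, 0.004]
force: [9.1, 0.8, 2.9]
finger_gap: 22.7
grip_force: 40.8
clock: 27.08
ee_pos: [435.2, 258.6, 230.8]
ee_rot: [-0.187, -3.134, 0.002]
force: [0.3, -0.7, 0.1]
finger_gap: 42.6
grip_force: 0.0
clock: 27.67
ee_pos: [390.4, 264.2, 382.2]
ee_rot: [0.185, 3.134, 0.001]
force: [-0.5, -0.2, -0.5]
finger_gap: 42.6
grip_force: 0.0
[390.8 264.1 381. ] [0.118 0.993]
top [305 284  28  17 435] [444.5 258.4  74.9] [445.1 258.1] 12.7 [98. 98. 99.]
top [385 284  30  17 436] [453.  327.4  74.8] [454.7 327.6] 12.8 [71. 70. 71.]
```

```bash
python3 -m pendant '[[[-0.2586,-0.3116,0.1],-0.126],[[-0.2586,-0.3116,0.1],-0.126],[[-0.2586,-0.3116,0.1],-0.126],[[-0.2586,-0.3116,0.1],-0.126],[[-0.2586,-0.3116,0.1],-0.126],[[-0.2586,-0.3116,0.1],-0.126],[[-0.2586,-0.3116,0.1],-0.126],[[-0.2586,-0.3116,0.1387],-0.126],[[-0.2586,-0.3116,0.1387],-0.126],[[-0.2586,-0.3116,0.1387],-0.126]]' 1; python3 -m pendant '[[[0,0,0],0],[[0,0,0],0]]'
python3 - <<'E'
from h import *
im=shot('wrist','w10.png'); tops(31,40,100,im)
E
```

```text
clock: 28.55
ee_pos: [555.8, 7.4, 273.1]
ee_rot: [0.118, -3.131, -0.001]
force: [0.1, -0.0, 0.4]
finger_gap: 85.6
grip_force: 0.0
clock: 28.72
ee_pos: [555.8, 9.8, 277.5]
ee_rot: [0.125, -3.139, -0.0]
force: [-0.9, 0.1, 0.7]
finger_gap: 85.5
grip_force: 0.0
[555.8  10.1 278.1] [-0.08   0.997]
top [ 593  220   47  105 1201] [553.5 204.2  35.4] [551.4 206. ] 35.4 [27. 29. 30.]
top [ 287  227   62   60 2905] [554.7   9.2  35.8] [555.7   9.2] 19.9 [48. 48. 49.]
top [ 145  229   65   61 2951] [564.  -80.   35.6] [564.7 -80.9] 20.3 [64. 63. 65.]
```

```bash
python3 -m pendant '[[[0,0,0.04],0],[[0,0,0.08],0],[[0,-0.001,0.1],0],[[0,-0.001,0.112],0],[[0,-0.001,0.112],0],[[0,-0.001,0.112],0]]'; python3 -m pendant '[[[0,0,0],0],[[0,0,0],0],[[0,0,0],0],[[0,0,0],0],[[0,0,0],0],[[0,0,0],0],[[0,0,0],0],[[0,0,0],0]]' 0.3 50;  python3 -m pendant '[[[0,0,-0.045],0],[[0,0,-0.0933],0],[[0,0,-0.0933],0],[[0,0,-0.0933],0]]'
```

```text
clock: 29.27
ee_pos: [556.3, 9.1, 194.4]
ee_rot: [-0.125, 3.137, 0.0]
force: [0.9, 0.5, 0.7]
finger_gap: 85.3
grip_force: 0.0
clock: 29.93
ee_pos: [556.3, 8.5, 194.7]
ee_rot: [-0.123, 3.137, 0.0]
force: [-0.0, 0.9, 5.4]
finger_gap: 38.0
grip_force: 49.6
clock: 30.27
ee_pos: [556.6, 8.4, 265.7]
ee_rot: [-0.123, 3.134, -0.0]
force: [0.3, 0.3, -1.0]
finger_gap: 37.9
grip_force: 50.5
```

```bash
python3 -m pendant '[[[0.1377,-0.3908,0],0],[[0.1377,-0.3908,0],0],[[0.1377,-0.3908,0],0],[[0.1377,-0.3908,0],0],[[0.1377,-0.3908,0],0],[[0.1377,-0.3908,0],0],[[0.1377,-0.3908,0],0],[[0.1377,-0.3908,0],0],[[0.1377,-0.3908,0],0],[[0.1377,-0.3908,0],0]]'; python3 -m pendant '[[[0,0,0.04],0],[[0,0,0.08],0],[[0,0,0.1],0],[[0,0,0.107],0],[[0,0,0.111],0],[[0,0,0.111],0],[[0,0,0.111],0]]'
```

```text
clock: 31.1
ee_pos: [475.2, -292.5, 261.9]
ee_rot: [0.119, -3.137, -0.003]
force: [-1.2, 1.0, -0.5]
finger_gap: 37.7
grip_force: 50.6
clock: 31.68
ee_pos: [474.8, -289.3, 181.6]
ee_rot: [0.126, -3.134, -0.007]
force: [-7.1, 5.4, 17.4]
finger_gap: 37.8
grip_force: 52.3
```

```bash
python3 -m pendant '[[[0,0,-0.001],0],[[0,0,-0.001],0],[[0,0,-0.001],0],[[0,0,-0.001],0],[[0,0,-0.001],0],[[0,0,-0.001],0]]' 1; python3 -m pendant '[[[0,0,-0.04],0],[[0,0,-0.08],0],[[0,0,-0.12],0],[[0,0,-0.13],0],[[0,0,-0.13],0]]'
python3 - <<'E'
from h import *
im=shot('wrist','w11.png'); tops(17,30,400,im)
E
```

```text
clock: 32.18
ee_pos: [476.2, -291.7, 180.6]
ee_rot: [0.124, -3.139, -0.001]
force: [-0.4, 0.1, 0.3]
finger_gap: 85.4
grip_force: 0.0
clock: 32.6
ee_pos: [476.7, -292.3, 280.9]
ee_rot: [-0.123, 3.134, -0.005]
force: [0.1, -0.1, 0.2]
finger_gap: 85.5
grip_force: 0.0
[ 476.1 -291.9  278.9] [-0.079  0.997]
top [ 395    0   69   63 3560] [ 339.1 -240.5   19.8] [ 336.5 -240.3] 20.1 [ 64. 108. 186.]
top [ 295  215   59   57 2594] [ 472.8 -290.    22.8] [ 473.7 -289.9] 19.9 [58. 58. 59.]
top [503 443  38  30 486] [ 639.9 -115.8   23.7] [ 646.3 -107.5] 16.4 [24. 24. 24.]
```

```bash
python3 -m pendant '[[[-0.14,0.271,0],0],[[-0.14,0.271,0],0],[[-0.14,0.271,0],0],[[-0.14,0.271,0],0],[[-0.14,0.271,0],0],[[-0.14,0.271,0],0],[[-0.14,0.271,0],0],[[-0.14,0.271,0],0],[[-0.14,0.271,0],0]]'
python3 - <<'E'
from h import *
im=shot('wrist','w12.png'); tops(31,40,400,im)
E
```

```text
clock: 33.4
ee_pos: [564.2, -81.4, 276.8]
ee_rot: [0.124, -3.136, -0.0]
force: [0.7, 0.1, -0.3]
finger_gap: 85.2
grip_force: 0.0
[564.1 -81.9 277.2] [-0.078  0.997]
top [ 289  229   62   61 2899] [564.  -81.   35.8] [565. -81.] 20.0 [46. 46. 47.]
```

```bash
python3 -m pendant '[[[0,0.001,0.04],0],[[0,0.001,0.08],0],[[0,0.001,0.1],0],[[0,0.001,0.11],0],[[0,0.001,0.11],0],[[0,0.001,0.11],0]]'; python3 -m pendant '[[[0,0,0],0],[[0,0,0],0],[[0,0,0],0],[[0,0,0],0],[[0,0,0],0],[[0,0,0],0],[[0,0,0],0],[[0,0,0],0]]' 0.3 50;  python3 -m pendant '[[[0,0,-0.045],0],[[0,0,-0.0933],0],[[0,0,-0.0933],0],[[0,0,-0.0933],0]]'
```

```text
clock: 33.95
ee_pos: [564.8, -81.1, 196.2]
ee_rot: [-0.122, 3.139, -0.0]
force: [-0.8, -0.1, 0.4]
finger_gap: 85.5
grip_force: 0.0
clock: 34.62
ee_pos: [565.0, -80.2, 197.1]
ee_rot: [-0.124, 3.137, -0.001]
force: [-0.8, -0.8, 5.4]
finger_gap: 38.3
grip_force: 49.6
clock: 34.95
ee_pos: [565.3, -80.2, 268.2]
ee_rot: [-0.124, 3.134, -0.002]
force: [-0.1, 0.4, -1.6]
finger_gap: 38.1
grip_force: 50.4
```

```bash
python3 -m pendant '[[[-0.0147,-0.318,0],0],[[-0.0147,-0.318,0],0],[[-0.0147,-0.318,0],0],[[-0.0147,-0.318,0],0],[[-0.0147,-0.318,0],0],[[-0.0147,-0.318,0],0],[[-0.0147,-0.318,0],0],[[-0.0147,-0.318,0],0],[[-0.0147,-0.318,0],0]]'; python3 -m pendant '[[[0,0,0.04],0],[[0,0,0.08],0],[[0,0,0.1],0],[[0,0,0.107],0],[[0,0,0.109],0],[[0,0,0.109],0],[[0,0,0.109],0]]'
```

```text
clock: 35.7
ee_pos: [593.9, -316.5, 264.1]
ee_rot: [0.123, -3.136, -0.004]
force: [-0.0, -0.4, -0.7]
finger_gap: 37.7
grip_force: 50.6
clock: 36.28
ee_pos: [594.6, -315.6, 184.3]
ee_rot: [-0.126, 3.139, 0.0]
force: [0.2, -0.7, -0.6]
finger_gap: 37.9
grip_force: 50.6
```

```bash
python3 -m pendant '[[[0,0,0.001],0],[[0,0,0.001],0],[[0,0,0.001],0],[[0,0,0.001],0],[[0,0,0.001],0],[[0,0,0.001],0]]' 1; python3 -m pendant '[[[0,0,-0.04],0],[[0,0,-0.08],0],[[0.02,0,-0.12],0],[[0.06,0,-0.16],0],[[0.06,0.0,-0.2],0],[[0.06,0.0,-0.2],0],[[0.06,0.0,-0.2],0]]'
python3 - <<'E'
from h import *
im=shot('wrist','w13.png'); tops(17,30,400,im)
E
```

```text
clock: 36.78
ee_pos: [594.5, -317.1, 183.4]
ee_rot: [-0.124, 3.139, 0.0]
force: [-0.3, 0.1, 0.3]
finger_gap: 85.4
grip_force: 0.0
clock: 37.37
ee_pos: [549.6, -321.0, 335.9]
ee_rot: [-0.122, 3.135, -0.004]
force: [-0.5, -0.2, -1.7]
finger_gap: 85.3
grip_force: 0.0
[ 549.5 -320.7  333.9] [-0.078  0.997]
top [   8  104   68   91 2883] [ 505.2 -544.    22.6] [ 505.3 -546.7] 38.1 [180.  15.   8.]
top [ 342  110   52   53 2141] [ 473.7 -290.1   22.8] [ 473.9 -289.9] 20.0 [75. 74. 75.]
top [ 298  255   46   45 1568] [ 593.3 -316.7   22.8] [ 594.6 -316.7] 20.0 [50. 50. 51.]
top [ 521  298  119   24 2384] [606.1 -82.4  21.6] [608.9 -79.2] 54.1 [141. 140. 139.]
```

View pics/w13.png

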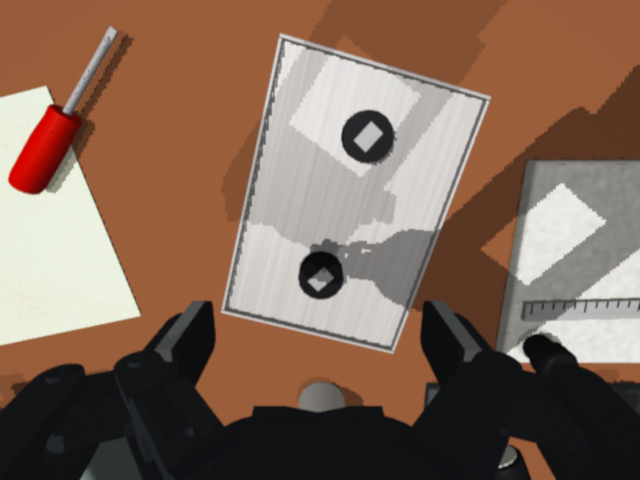

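Both mounts lie flat in the tray at (368,136) and (320,275), polished face up. The arm is clear, so I hand in.

```bash
python3 -c "
from bench import arm
print(arm.sign_off())"
```

```text
the job is handed in; nothing more can be done
None
```

The job is handed in. Two mounts were present: both stood in the row while both faders were held at their tapes for over 3 s, then the faders went back to off and the mounts went back in the tray, flat and polished face up; the verdict itself was not shown.

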